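# Seat a spectacle-frame carrier on its three-ball mount

## Robot

A 6-joint arm with a two-finger parallel gripper is mounted at the origin on the work surface. World frame = base frame: x ahead of the robot, y to its left, z up, the work surface at z = 0. Lengths are in m, angles in rad, forces in N, time in s.
With the tool pointing down it reaches from about 0.3 to 0.875 m from the base axis. Payload 6.4 kg.
Tool frame: the origin (TCP) lies at the very end of the fingers, on their centre line; the grasp point (between the pads) lies 19 mm behind it; z points along the fingers, y is the line along which they close (so a half turn about z gives the same grasp; the last joint's range is limited). The gripper opens to 88 mm and grips with 3 to 60 N. Pads are 18 mm wide; open, the fingers measure 123 mm over their backs; the gripper's body (75 mm by 187 mm) begins 45 mm behind the grasp point.
Start: joints at [-1.348, 0.181, 1.607, -0, 1.354, -0.206], TCP at [0.239, -0.523, 0.239] pointing down, gripper open.
Joint ranges: [-2.99, 2.99], [-0.89, 2.07], [0.3, 2.58], [-1.14, 4.28], [0, 2.63], [-3.12, 3.12]. Speed limits (rad/s): [2.57, 2.57, 3.01, 3.14, 3.14, 3.14].

## Interface

Orientations are given as a rotation vector (axis times angle).
In Python, from bench import sensors, eyes, ticket gives the robot as it stands. The module is installed in compiled form; this text tells all that it offers.
- The arm moves only by the tool step_arm, never from a script. Its argument "increments" is a list of rows, each a list of 7 numbers: the shift along the tool's x, y, z in m, then the turn, a rotation vector about the tool's x, y, z in degrees, then the opening, from -1 (shut) to 1 (fully open), so that 0 is half open. A call has 1 to 12 rows; each row shifts and turns the commanded pose from where the row before left it, along the tool's axes as they then stand; what a row does not reach is not made up. A row lasts 1/12 s, in which the tool goes at most 41.7 mm and 7.16 degrees, less where a joint would pass 70% of its speed; a pose out of reach is approached as far as the arm can. A call with a gripper value outside its range is refused whole. The fingers move at their own pace and stop on an object; the grip force is fixed at half the most. Time passes only in rows, so rows that do not move let the fingers close. It gives the time, the measured TCP pose, the force, the opening and the grip force at its end, in the units of the state.
- sensors.sense(): the state, without advancing time (a new reading comes with each control period).
- eyes.capture(name): name is "scene" or "top" or "wrist"; returns a dict with "img" (384x512x3 uint8, red, green, blue), "K" (3x3 intrinsics, pixels), "view" (4x4, takes a point from world to camera coordinates). Camera axes: x right, y down, z forward; pixel columns grow to the right and rows downward; lengths in m; the calibration is good to about 2 mm. A picture is of the moment at which its call begins. There is no depth.
- ticket.close_job(): hands the job in; it is judged then, once.
The state is a dict: "clock": time; "joint_positions": joint angles; "dq": joint speeds; "effort": joint torques, N m; "tcp_pos": TCP position; "ee_rot": TCP orientation; "force": force on the tool from outside, world axes, zero at the start; "ft_torque": the same for the moment, N m; "width": finger opening in m; "gripper_force": force on a finger pad.
Only numpy, scipy, OpenCV 4.12 (cv2) and the standard library are available. Lean on these libraries where they do the work, as an engineer would, in place of code of your own. Each camera call takes 0.05 s, during which the arm holds its last target. There are 200 camera calls.

## Task

Put the V-footed carrier plate onto the three-ball mount with its tongue over the single ball at the far end, easing it down between the two spring rollers until it is fully home and level on all three balls, drawn down by the springs (press lightly on its grip block if it stays up). Set it on rather than dropping it, let go, and leave the look-alike plate on flat feet where it stands.

Things in the scene. Friction and masses are not known exactly. Their poses are not given: they have to be found in the camera images.
- carrier: Loose T-shaped aluminium plate, 88 x 104 mm plus a 44 mm wide tongue to +x; plate z 19 to 27 mm; 0.4 to 0.6 kg. Origin at the feet's underside, below the middle of a 26 mm square grip block (z 27 to 86, faces along x and y). Round bars, 16 mm, along both sides (y +-56, z 23). Below: 3 V-grooved feet. Black spectacle front on top, along x. Tongue starts pointing away from the robot, +-25 degrees.
- carrier_tongue (a point): Middle of the tongue's outer end, upper face: 64 mm along the carrier's +x from its origin and 27 mm above its underside. The V-grooves (36 mm wide, 45 degree flanks) are centred at x 34, y 0 mm (under the tongue, running along x) and x -35, y +-40 mm (running at 120 and -120 degrees to x); they drop over the balls.
- mount: Fixed dark steel base 146 x 184 x 12 mm, origin on the bench between the rollers. 20 mm balls, tops 35 mm up, at x 34, y 0 (+x = far end) and x -35, y +-40 mm. Spring rollers at x 8, y +-67, tops 74 mm up, meet the bars 36 mm above home; passing takes 3 to 15 N, then they press it down. Home: carrier origin over the mount's, 20 mm up, x axes parallel; about 6 mm, 6 degrees off self-centre.
- plain_plate: The look-alike, to be left alone: loose rectangular aluminium plate 120 x 100 mm on four round flat rubber feet, without tongue or side bars, but with the same grip block and spectacle front on top. Origin on the bench below the middle of its block.
There are look-alikes about, which are no part of the job. What is shaped like the mount but orange is not meant. What is shaped like the carrier but red is not meant.

How it is judged:
By the outcome, as a careful person would: the job done as asked, in the order asked, and still so for the second after the job is handed in, with the robot touching nothing.
It also fails if it takes over 45 s, if anything falls off the work surface, if the arm or the gripper's body presses on something with over 40 N, if the wrist force passes 120 N, or if a joint passes its speed limit or range.

## Working session

There is one attempt and no reset: what is moved stays moved. The work goes in short steps, Python scripts to look and compute and a tool call to move; the robot and the scene stay as the last step left them, time stands still between calls to the robot, and variables do not carry over. Pictures are saved under pics/ and viewed, at most 10 in all, crops included, and the job is handed in when it is done.

Besides the shell and the picture viewer there is one more tool, called as name(argument=value, ...) on one line, values as JSON. step_arm: Moves the arm, as the interface text tells. Its arguments: {"type":"object","properties":{"increments":{"type":"array"}},"required":["increments"]}

```bash
mkdir -p pics
cat > h.py <<'E'
import numpy as np, cv2
from bench import sensors, eyes, ticket
def cap(n,f):
    c=eyes.capture(n); cv2.imwrite('pics/'+f,c['img'][:,:,::-1]); np.savez('pics/'+f[:-4],**c); return c
def ray(c,u,v,z):
    K,V=c['K'],c['view']; R,t=V[:3,:3],V[:3,3]; o=-R.T@t
    d=R.T@np.linalg.solve(K,[u,v,1.]); return o+d*(z-o[2])/d[2]
def proj(c,p):
    q=c['view'][:3,:3]@np.asarray(p,float)+c['view'][:3,3]; q=c['K']@q; return q[:2]/q[2]
E
python3 - <<'E'
from h import *
a=cap('scene','s0.png');b=cap('top','t0.png')
cv2.imwrite('pics/t0b.png',cv2.resize(b['img'][:,:,::-1],(800,600),interpolation=cv2.INTER_CUBIC))
s=sensors.sense();print(s['clock'],s['tcp_pos'],s['ee_rot'],s['width'])
E
```

```text
0.1 [ 0.23896906 -0.52246106  0.23789063] [-3.06812111e+00 -6.68049776e-01  4.60109851e-05] 0.08772336796456623
```

View pics/t0b.png

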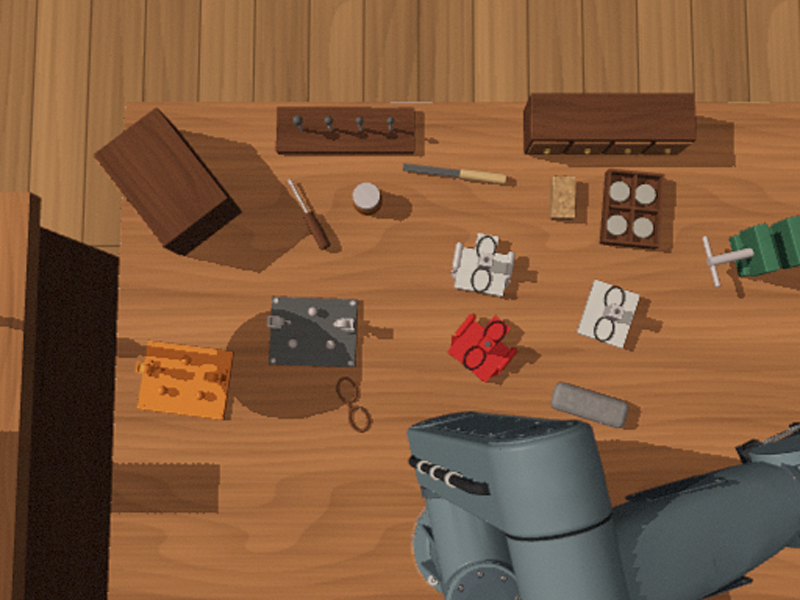

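View pics/s0.png

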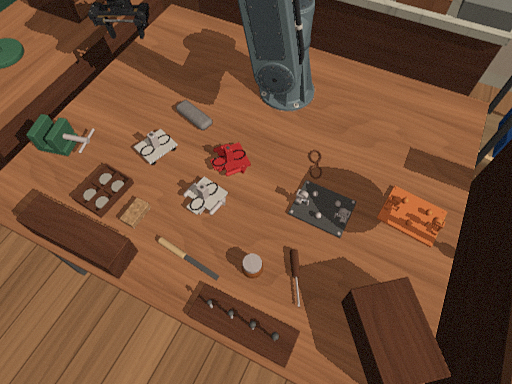

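Top view (800x600 copy): the white plates are at (484,265), which has side bars and a tongue upward, so it is the carrier, and at (611,315), a plain rectangle and therefore the look-alike. The red one at (484,345) is a decoy. The dark mount is at (313,332), and the orange one at (186,380) is a decoy. I'll confirm this in an enlarged crop.

Run:
```python
from h import *
b=dict(np.load('pics/t0.npz'));im=b['img'][:,:,::-1]
def crop(u,v,w,h,k): return cv2.resize(im[v:v+h,u:u+w],None,fx=k,fy=k,interpolation=cv2.INTER_CUBIC)
A=crop(280,140,60,60,6.6666667);B=crop(165,182,70,60,6.6666667)[:, :400]
cv2.imwrite('pics/c0.png',np.hstack([A[:400,:400],crop(170,182,60,60,6.6666667)[:400,:400]]))
print(b['K'],b['view'])
for u,v,z in[(484*.64,265*.64,.05),(313*.64,332*.64,.012)]:print(ray(b,u,v,z))
```

```text
[[451.79901632   0.         259.26679247]
 [  0.         451.79901632 198.69331478]
 [  0.           0.           1.        ]] [[ 8.72906287e-04 -9.99999472e-01  5.41398270e-04  1.26945408e-01]
 [-9.96724760e-01 -9.13827189e-04 -8.08635707e-02  4.87122061e-01]
 [ 8.08640228e-02 -4.69038742e-04 -9.96725032e-01  1.48164872e+00]
 [ 0.00000000e+00  0.00000000e+00  0.00000000e+00  1.00000000e+00]]
[ 0.58023704 -0.03778669  0.05      ]
[0.44136933 0.32372624 0.012     ]
```

View pics/c0.png

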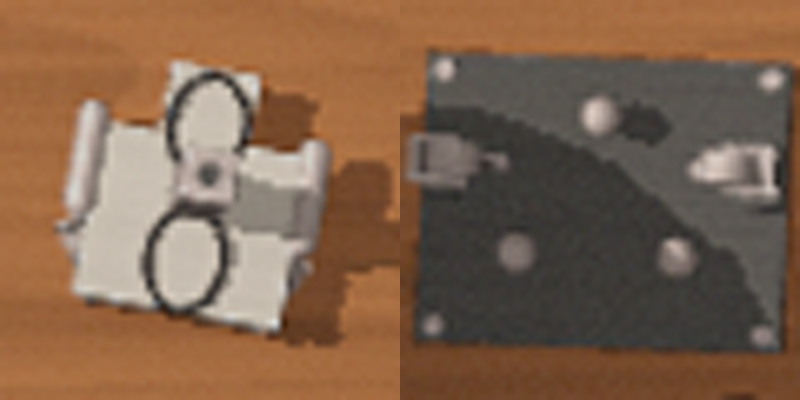

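Left is the carrier: three-sided bars, tongue upward at crop (215,70), block at (208,172), turned about -10°. Right is the mount: far ball at (600,116), near balls at (515,252) and (676,256), rollers at left (440,160) and right (740,168).

Run:
```python
from h import *
b=dict(np.load('pics/t0.npz'));k=6.6666667
r=lambda x,y,z,u0,v0:ray(b,u0+(x+.5)/k-.5,v0+(y+.5)/k-.5,z)
M=[r(200,116,.025,170,182),r(115,252,.025,170,182),r(276,256,.025,170,182)]
C=[r(208,172,.086,280,140),r(75,292,.027,280,140),r(278,328,.027,280,140),r(172,62,.027,280,140),r(262,78,.027,280,140)]
for p in M+C:print(p.round(4))
m=np.array(M)[:,:2];L=np.array([[34,0],[-35,40],[-35,-40]])/1e3
def fit(L,W):
    a=L-L.mean(0);w=W-W.mean(0);th=np.arctan2((a[:,0]*w[:,1]-a[:,1]*w[:,0]).sum(),(a*w).sum())
    R=np.array([[np.cos(th),-np.sin(th)],[np.sin(th),np.cos(th)]]);return np.degrees(th),W.mean(0)-R@L.mean(0)
print('mount',fit(L,m))
c=np.array(C)[:,:2]
e=c[1]-c[2];f=c[3]-c[4];print('yaw',np.degrees(np.arctan2(-e[0],e[1])),np.degrees(np.arctan2(-f[0],f[1])))
g=(c[3]+c[4])/2-(c[1]+c[2])/2;print(np.degrees(np.arctan2(g[1],g[0])),np.linalg.norm(g),(c[3]+c[4])/2)
from scipy.spatial.transform import Rotation as T
s=sensors.sense();print(T.from_rotvec(s['ee_rot']).as_matrix().round(3))
```

```text
[0.4855 0.325  0.025 ]
[0.4179 0.3663 0.025 ]
[0.416  0.2866 0.025 ]
[ 0.5886 -0.0371  0.086 ]
[0.5375 0.0228 0.027 ]
[ 0.5196 -0.078   0.027 ]
[ 0.6533 -0.0263  0.027 ]
[ 0.6453 -0.0713  0.027 ]
mount (np.float64(-1.286658223368677), array([0.45178933, 0.32570099]))
yaw -10.07202600201944 -10.16089203838026
-9.95175287154447 0.12263095609807871 [ 0.64930844 -0.048811  ]
[[ 0.909  0.416 -0.   ]
 [ 0.416 -0.909  0.002]
 [ 0.    -0.002 -1.   ]]
```

step_arm(increments=[[0,0,0,0,0,5.77,1],[0,0,0,0,0,5.77,1],[0,0,0,0,0,5.77,1],[0,0,0,0,0,5.77,1],[0,0,0,0,0,5.77,1],[0,0,0,0,0,5.77,1],[0.0129,-0.0269,0,0,0,0,1],[0.0129,-0.0269,0,0,0,0,1],[0.0129,-0.0269,0,0,0,0,1],[0.0129,-0.0269,0,0,0,0,1],[0.0129,-0.0269,0,0,0,0,1],[0.0129,-0.0269,0,0,0,0,1]])

```text
clock: 1.1
tcp_pos: [0.3439, -0.376, 0.2383]
ee_rot: [-3.129, 0.276, 0.001]
force: [-0.2, -0.2, 0.4]
width: 0.0881
gripper_force: 0.0
```

step_arm(increments=[[0.0129,-0.0269,0,0,0,0,1],[0.0129,-0.0269,0,0,0,0,1],[0.0129,-0.0269,0,0,0,0,1],[0.0129,-0.0269,0,0,0,0,1],[0.0129,-0.0269,0,0,0,0,1],[0.0129,-0.0269,0,0,0,0,1],[0.0129,-0.0269,0,0,0,0,1],[0.0129,-0.0269,0,0,0,0,1],[0.0129,-0.0269,0,0,0,0,1],[0.0129,-0.0269,0,0,0,0,1],[0.0129,-0.0269,0,0,0,0,1],[0,0,0,0,0,0,1]])

```text
clock: 2.1
tcp_pos: [0.5366, -0.107, 0.2384]
ee_rot: [-3.128, 0.269, -0.0]
force: [-0.8, -0.1, -0.1]
width: 0.088
gripper_force: 0.0
```

Run:
```python
from h import *
a=cap('wrist','w0.png')
s=sensors.sense();print(s['clock'],s['tcp_pos'],s['ee_rot'],s['width'],s['force'])
print(a['view'].round(3))
```

```text
2.15 [ 0.53545126 -0.10879005  0.23818444] [-3.12948612e+00  2.69060481e-01  1.26711915e-03] 0.08812075764146507 [ 0.02162568 -0.88143883  0.05086956]
[[-0.172 -0.985 -0.002 -0.013]
 [-0.941  0.164  0.295  0.483]
 [-0.29   0.053 -0.956  0.552]
 [ 0.     0.     0.     1.   ]]
```

View pics/w0.png

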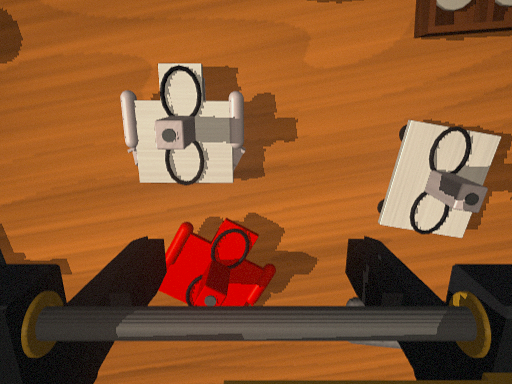

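The wrist view shows the carrier at about (180,130), tongue end at (159..202, 64), back edge from (139,183) to (236,183), block top at (169,135). It is well aligned with the tool, and the rings lie along x, so I'll grip along y.

Run:
```python
from h import *
a=dict(np.load('pics/w0.npz'))
P=[ray(a,*p) for p in[(169,135.5,.086),(159,64,.027),(202,64.5,.027),(139,183,.027),(236,183,.027)]]
for p in P:print(p.round(4))
c=np.array(P)[:,:2];t=(c[1]+c[2])/2;k=(c[3]+c[4])/2;g=t-k;y=np.arctan2(g[1],g[0]);print(np.degrees(y),np.linalg.norm(g))
e=c[3]-c[4];print(np.degrees(np.arctan2(-e[0],e[1])))
o=t-.064*np.array([np.cos(y),np.sin(y)]);print(o)
from scipy.spatial.transform import Rotation as T
s=sensors.sense();R=T.from_rotvec(s['ee_rot']).as_matrix()
for q in(o,c[0]):print(R.T@(np.r_[q,.060]-s['tcp_pos']))
print(np.degrees(np.arctan2(R[1,0],R[0,0])))
```

```text
[ 0.5886 -0.0374  0.086 ]
[ 0.655  -0.0288  0.027 ]
[ 0.6471 -0.0712  0.027 ]
[0.5387 0.0249 0.027 ]
[ 0.5201 -0.0816  0.027 ]
-10.108273388482006 0.12353305168653854
-9.882626063313195
[ 0.58800439 -0.03878768]
[ 0.03998499 -0.07785806  0.17818861]
[ 0.04038546 -0.07929902  0.17818898]
-9.827935894077788
```

step_arm(increments=[[0.01,-0.0197,0,0,0,0,1],[0.01,-0.0197,0,0,0,0,1],[0.01,-0.0196,0.01,0,0,0,1],[0.01,-0.0196,0.02,0,0,0,0.8],[0,0,0.03,0,0,0,0.6],[0,0,0.03,0,0,0,0.5],[0,0,0.03,0,0,0,0.4],[0,0,0.025,0,0,0,0.4],[0,0,0.02,0,0,0,0.4],[0,0,0.015,0,0,0,0.4],[0,0,0.01,0,0,0,0.4],[0,0,0.0,0,0,0,0.4]])

```text
clock: 3.15
tcp_pos: [0.5858, -0.0411, 0.0462]
ee_rot: [-3.129, 0.277, 0.007]
force: [-0.4, -0.1, 0.3]
width: 0.0619
gripper_force: 0.0
```

step_arm(increments=[[0,0,0,0,0,0,0.4],[0,0,0,0,0,0,-0.2],[0,0,0,0,0,0,-0.4],[0,0,0,0,0,0,-0.6],[0,0,0,0,0,0,-1],[0,0,0,0,0,0,-1],[0,0,0,0,0,0,-1],[0,0,0,0,0,0,-1]])

```text
clock: 3.82
tcp_pos: [0.5885, -0.04, 0.0494]
ee_rot: [-3.129, 0.275, -0.002]
force: [0.6, 3.4, 4.9]
width: 0.0255
gripper_force: 30.0
```

step_arm(increments=[[0,0,-0.005,0,0,0,-1],[0,0,-0.01,0,0,0,-1],[0,0,-0.015,0,0,0,-1],[0,0,-0.02,0,0,0,-1],[0,0,-0.02,0,0,-2,-1],[0,0,-0.02,0,0,-2.2,-1],[0,0,-0.02,0,0,-2.3,-1],[0,0,-0.015,0,0,-2.2,-1],[-0.006,-0.008,-0.005,0,0,0,-1],[-0.0128,-0.0173,0,0,0,0,-1],[-0.0128,-0.0173,0,0,0,0,-1],[-0.0128,-0.0173,0,0,0,0,-1]])

```text
clock: 4.82
tcp_pos: [0.543, 0.0213, 0.1777]
ee_rot: [-3.141, 0.04, 0.004]
force: [0.1, 0.7, -4.7]
width: 0.0255
gripper_force: 30.0
```

step_arm(increments=[[-0.0128,-0.0173,0,0,0,0,-1],[-0.0128,-0.0173,0,0,0,0,-1],[-0.0128,-0.0173,0,0,0,0,-1],[-0.0128,-0.0173,0,0,0,0,-1],[-0.0128,-0.0173,0,0,0,0,-1],[-0.0128,-0.0173,0,0,0,0,-1],[-0.0128,-0.0173,0,0,0,0,-1],[-0.0128,-0.0173,0,0,0,0,-1],[-0.0128,-0.0173,0,0,0,0,-1],[-0.0128,-0.0173,0,0,0,0,-1],[-0.0128,-0.0173,0,0,0,0,-1],[-0.0128,-0.0173,0,0,0,0,-1]])

```text
clock: 5.82
tcp_pos: [0.394, 0.2321, 0.1778]
ee_rot: [3.141, -0.039, -0.003]
force: [0.9, 0.1, -6.1]
width: 0.0256
gripper_force: 30.0
```

step_arm(increments=[[-0.0128,-0.0173,0,0,0,0,-1],[-0.0128,-0.0173,0,0,0,0,-1],[-0.0128,-0.0173,0,0,0,0,-1],[-0.0128,-0.0173,0,0,0,0,-1],[-0.005,-0.008,0,0,0,0,-1],[0,0,0,0,0,0,-1],[0,0,0,0,0,0,-1],[0,0,0,0,0,0,-1]])

```text
clock: 6.48
tcp_pos: [0.3419, 0.3094, 0.1784]
ee_rot: [3.141, -0.038, -0.001]
force: [0.9, 0.0, -6.2]
width: 0.0259
gripper_force: 30.0
```

Run:
```python
from h import *
a=cap('wrist','w1.png')
cv2.imwrite('pics/w1b.png',cv2.resize(a['img'][:,:,::-1],(800,600),interpolation=cv2.INTER_CUBIC))
s=sensors.sense();print(s['clock'],s['tcp_pos'],s['ee_rot'],s['width'],s['force'],s['ft_torque'])
```

```text
6.5333 [0.34220844 0.30933535 0.17849147] [ 3.14074706e+00 -3.86937794e-02 -2.44332747e-04] 0.02578340323139314 [-0.24831516 -0.09853073 -5.87969437] [ 0.01342021 -0.04915693  0.03953941]
```

View pics/w1b.png

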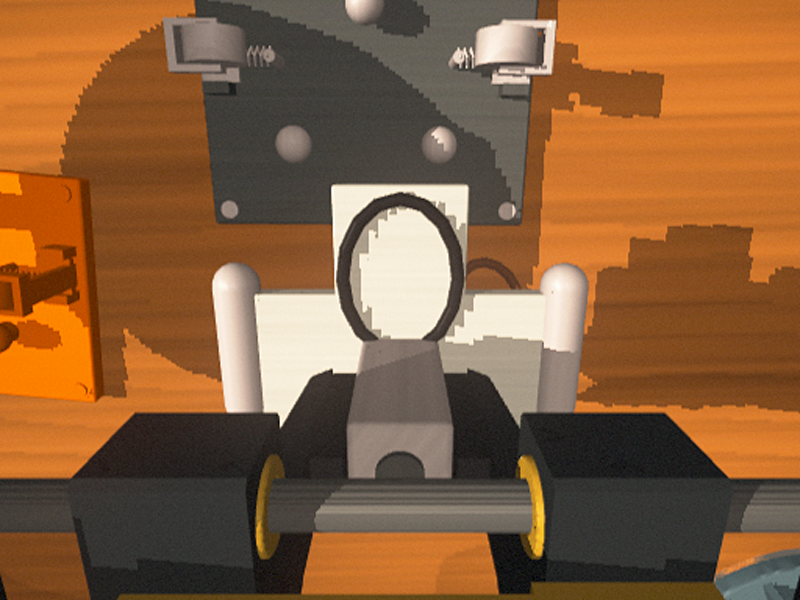

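The mount's near balls are at (293,144) and (439,145), with the far ball at (364,6). The rollers are at (205,45) and (515,45). The held carrier's tongue corners are at (331,184) and (468,185), with no visible tilt.

Run:
```python
from h import *
a=dict(np.load('pics/w1.npz'));s=sensors.sense()
f=lambda u,v,z:ray(a,u*.64,v*.64,z)[:2]
b1,b2,b3=f(293,144,.025),f(439,145,.025),f(364,6,.025)
print(b1,b2,b3,np.linalg.norm(b1-b2))
mid=(b1+b2)/2;g=b3-mid;print('mount yaw',np.degrees(np.arctan2(g[1],g[0])),np.degrees(np.arctan2(-(b1-b2)[0],(b1-b2)[1])),np.linalg.norm(g))
y=np.radians(-1.2);print('mount o',mid+.035*np.array([np.cos(y),np.sin(y)]))
for z in(.152,.156,.160):
  t1,t2=f(331,184,z),f(468,185,z);e=t1-t2;t=(t1+t2)/2
  print(z,np.linalg.norm(e),np.degrees(np.arctan2(-e[0],e[1])),t, t-.064*np.array([np.cos(y),np.sin(y)]))
k1,k2=f(229,210,.013),f(508,211,.013);e=k1-k2;print(np.degrees(np.arctan2(-e[0],e[1])),(k1+k2)/2)
print(s['tcp_pos'])
```

```text
[0.41960351 0.36580989] [0.41701554 0.28536918] [0.48623805 0.32360735] 0.0804823304674549
mount yaw -1.6714416038674682 -1.8427047630834148 0.06795743427338735
mount o [0.45330185 0.32485655]
0.152 0.04457589361269174 -1.8789912019027406 [0.40589173 0.30755572] [0.34190577 0.30889604]
0.156 0.043548092387113366 -1.878991201902798 [0.40619452 0.3075519 ] [0.34220855 0.30889221]
0.16 0.042520291161534995 -1.8789912019027832 [0.4064973  0.30754807] [0.34251134 0.30888839]
-1.6757200455908787 [0.38073043 0.32647677]
[0.34220844 0.30933535 0.17849147]
```

step_arm(increments=[[0.008,-0.0015,0,0,0,0,-1],[0.015,-0.0025,0,0,0,0,-1],[0.015,-0.0025,0,0,0,0,-1],[0.015,-0.0025,0,0,0,0,-1],[0.015,-0.0025,0,0,0,0,-1],[0.015,-0.0025,0,0,0,0,-1],[0.015,-0.0025,0,0,0,0,-1],[0.008,-0.0015,0,0,0,0,-1],[0.004,-0.0007,0,0,0,0,-1],[0,0,0.01,0,0,0,-1],[0,0,0.01,0,0,0,-1],[0,0,0,0,0,0,-1]])

```text
clock: 7.53
tcp_pos: [0.4499, 0.3252, 0.1554]
ee_rot: [3.139, -0.037, -0.008]
force: [-0.8, 0.0, -6.0]
width: 0.0259
gripper_force: 30.0
```

Run:
```python
from h import *
a=cap('wrist','w2.png');cap('scene','s2.png')
cv2.imwrite('pics/w2b.png',cv2.resize(a['img'][:,:,::-1],(800,600),interpolation=cv2.INTER_CUBIC))
s=sensors.sense();print(s['clock'],s['tcp_pos'],s['ee_rot'],s['width'],s['force'],s['ft_torque'])
```

```text
7.6333 [0.45083901 0.32579817 0.15739026] [ 3.14018948 -0.03638684 -0.00432049] 0.025405969990430252 [-1.04123967 -0.05484784 -5.24825812] [ 0.03721702 -0.01543983 -0.02193047]
```

View pics/w2b.png

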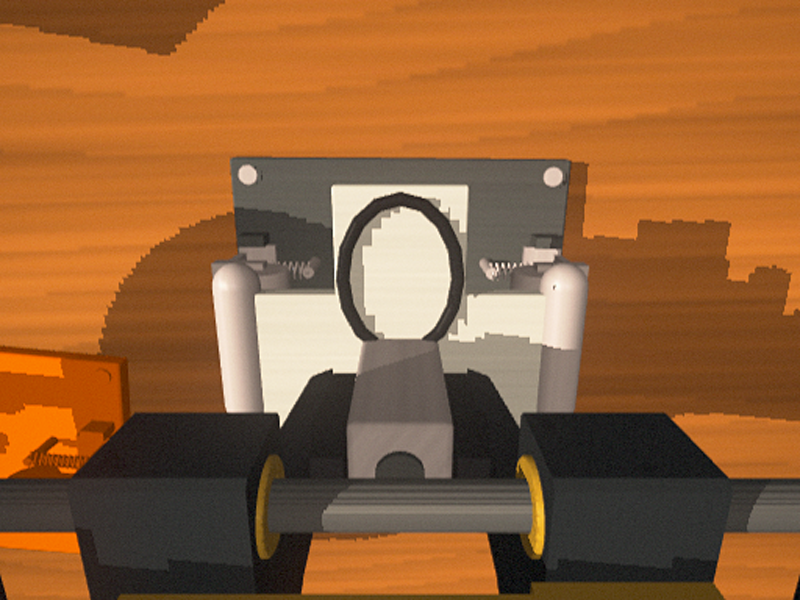

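The carrier is centred over the mount: tongue middle at column 399.5, mount bolts at (247,174) and (553,176), mean column 400. Lowering.

step_arm(increments=[[0.001,0,0.006,0,0,0,-1],[0,0,0.008,0,0,0,-1],[0,0,0.008,0,0,0,-1],[0,0,0.008,0,0,0,-1],[0,0,0.007,0,0,0,-1],[0,0,0.005,0,0,0,-1],[0,0,0.004,0,0,0,-1],[0,0,0.003,0,0,0,-1],[0,0,0.002,0,0,0,-1],[0,0,0.002,0,0,0,-1],[0,0,0.002,0,0,0,-1],[0,0,0.002,0,0,0,-1]])

```text
clock: 8.63
tcp_pos: [0.4539, 0.3264, 0.1022]
ee_rot: [-3.141, 0.037, -0.002]
force: [0.3, -0.7, -3.4]
width: 0.0258
gripper_force: 30.0
```

step_arm(increments=[[0,0,0.002,0,0,0,-1],[0,0,0.002,0,0,0,-1],[0,0,0.002,0,0,0,-1],[0,0,0.002,0,0,0,-1],[0,0,0.002,0,0,0,-1],[0,0,0.002,0,0,0,-1]])

```text
clock: 9.13
tcp_pos: [0.4532, 0.3261, 0.0894]
ee_rot: [3.141, -0.037, -0.0]
force: [-0.9, -0.0, -5.6]
width: 0.0255
gripper_force: 30.0
```

step_arm(increments=[[0,0,0.002,0,0,0,-1],[0,0,0.002,0,0,0,-1],[0,0,0.002,0,0,0,-1],[0,0,0.002,0,0,0,-1],[0,0,0,0,0,0,-1]])

```text
clock: 9.55
tcp_pos: [0.4529, 0.3259, 0.081]
ee_rot: [3.141, -0.037, -0.002]
force: [0.5, 0.1, -6.5]
width: 0.0259
gripper_force: 30.0
```

step_arm(increments=[[0,0,0.002,0,0,0,-1],[0,0,0.002,0,0,0,-1],[0,0,0.002,0,0,0,-1],[0,0,0.002,0,0,0,-1],[0,0,0,0,0,0,-1]])

```text
clock: 9.97
tcp_pos: [0.4529, 0.3259, 0.073]
ee_rot: [3.141, -0.037, -0.002]
force: [0.7, -0.6, -8.1]
width: 0.026
gripper_force: 30.0
```

step_arm(increments=[[0,0,0.001,0,0,0,-1],[0,0,0.001,0,0,0,-1],[0,0,0.001,0,0,0,-1],[0,0,0.001,0,0,0,-1],[0,0,0,0,0,0,-1],[0,0,0,0,0,0,-1]])

```text
clock: 10.47
tcp_pos: [0.4533, 0.3256, 0.0698]
ee_rot: [3.14, -0.037, -0.0]
force: [-1.2, -4.3, -4.8]
width: 0.0259
gripper_force: 30.0
```

Run:
```python
from h import *
a=cap('scene','s3.png')
p=proj(a,[.453,.325,.05]);u,v=int(p[0]),int(p[1]);print(u,v)
c=a['img'][max(v-60,0):v+60,u-80:u+80,::-1]
cv2.imwrite('pics/s3b.png',cv2.resize(c,None,fx=5,fy=5,interpolation=cv2.INTER_CUBIC))
s=sensors.sense();print(s['clock'],s['tcp_pos'],s['ee_rot'],s['width'],s['force'],s['ft_torque'])
```

```text
323 202
10.5167 [0.4533451  0.32567574 0.0697916 ] [ 3.14054707e+00 -3.71017229e-02 -3.60572947e-04] 0.025646450884173645 [-1.70189267 -4.04252727 -3.14365026] [-0.89277611  0.12451253 -0.12283081]
```

View pics/s3b.png

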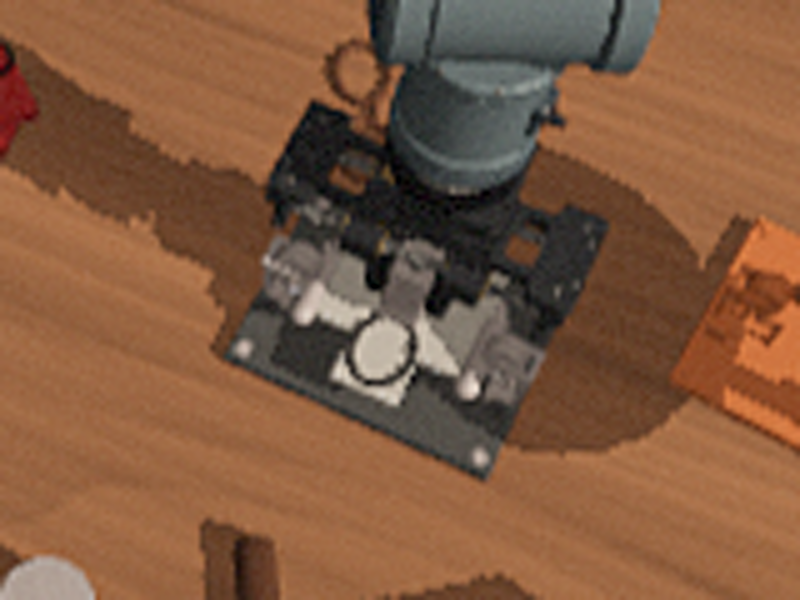

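The plate sits between the rollers, with its bars at (305,300) and (470,385) inside them, and side forces of 4 N show the grooves touching the balls. Easing 1 mm more, then letting go.

step_arm(increments=[[0,0,0.001,0,0,0,-1],[0,0,0,0,0,0,-0.4],[0,0,0,0,0,0,-0.2],[0,0,0,0,0,0,0],[0,0,0,0,0,0,0.1],[0,0,0,0,0,0,0.1],[0,0,0,0,0,0,0.1]])

```text
clock: 11.1
tcp_pos: [0.4537, 0.3266, 0.0691]
ee_rot: [-3.141, 0.037, -0.001]
force: [-0.7, -0.0, 0.2]
width: 0.0483
gripper_force: 0.0
```

step_arm(increments=[[0,0,-0.005,0,0,0,0.1],[0,0,-0.01,0,0,0,0.1],[0,0,-0.015,0,0,0,0.1],[0,0,-0.02,0,0,0,0.1],[0,0,-0.02,0,0,0,0.1],[0,0,-0.02,0,0,0,0.1],[-0.02,0,-0.02,0,0,0,0.1],[-0.02,0,-0.01,0,0,0,0.1],[-0.02,0,0,0,0,0,0.1],[-0.02,0,0,0,0,0,0.1],[-0.02,0,0,0,0,0,0.1],[0,0,0,0,0,0,0.1]])

```text
clock: 12.1
tcp_pos: [0.3505, 0.3287, 0.1894]
ee_rot: [-3.141, 0.034, 0.001]
force: [0.0, 0.2, 0.1]
width: 0.0483
gripper_force: 0.0
```

Run:
```python
from h import *
a=cap('wrist','w4.png')
cv2.imwrite('pics/w4b.png',cv2.resize(a['img'][:,:,::-1],(800,600),interpolation=cv2.INTER_CUBIC))
s=sensors.sense();print(s['clock'],s['tcp_pos'],s['width'],s['force'])
y=np.radians(-1.7);R=np.array([[np.cos(y),-np.sin(y)],[np.sin(y),np.cos(y)]])
for q in[(64,22,47),(64,-22,47),(13,13,106),(13,-13,106),(-13,13,106),(-13,-13,106)]:
    w=np.r_[np.array([.4527,.325])+R@np.array(q[:2])/1e3,q[2]/1e3];print(q,(proj(a,w)/.64).round(1), (proj(a,w+[0,0,.01])/.64).round(1))
```

```text
12.15 [0.35243265 0.32880984 0.18971634] 0.04838731586129411 [ 0.12948069 -0.67531409  1.33729935]
(64, 22, 47) [356.9 -52.6] [355.2 -60.3]
(64, -22, 47) [448.5 -51.9] [450.5 -59.6]
(13, 13, 106) [370.1  42.3] [368.7  37.6]
(13, -13, 106) [434.9  42.8] [436.6  38. ]
(-13, 13, 106) [370.7 111.4] [369.4 110. ]
(-13, -13, 106) [433.3 111.8] [434.8 110.4]
```

View pics/w4b.png

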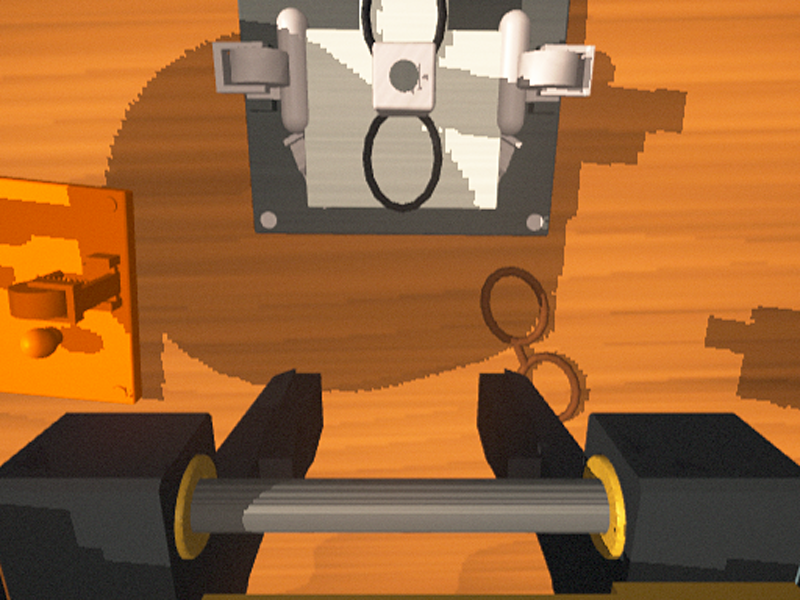

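The block corners at (373,41), (436,42) and (435,112) match the home prediction within 2 px (about 1 mm), and the plate is square between the rollers. A light press with closed fingers will confirm the height and that it is seated.

step_arm(increments=[[0.01,0.0004,0,0,0,0,-1],[0.02,0.0004,0,0,0,0,-1],[0.02,0.0004,0,0,0,0,-1],[0.02,0.0004,0,0,0,0,-1],[0.02,0,0,0,0,0,-1],[0.0106,0,0.01,0,0,0,-1],[0,0,0.02,0,0,0,-1],[0,0,0.02,0,0,0,-1],[0,0,0.015,0,0,0,-1],[0,0,0.008,0,0,0,-1],[0,0,0.004,0,0,0,-1],[0,0,0,0,0,0,-1]])

```text
clock: 13.15
tcp_pos: [0.4546, 0.3241, 0.111]
ee_rot: [3.141, -0.038, -0.001]
force: [0.1, 1.2, -0.1]
width: 0.0003
gripper_force: 0.0
```

step_arm(increments=[[0,0,0.001,0,0,0,-1],[0,0,0.001,0,0,0,-1],[0,0,0.001,0,0,0,-1],[0,0,0.001,0,0,0,-1],[0,0,0.001,0,0,0,-1],[0,0,0.001,0,0,0,-1],[0,0,0,0,0,0,-1]])

```text
clock: 13.73
tcp_pos: [0.4542, 0.3247, 0.1062]
ee_rot: [-3.141, 0.037, -0.001]
force: [-0.2, -0.4, 2.5]
width: 0.0003
gripper_force: 1.5
```

Contact came at z = 0.106, which is exactly the home height. I'll press a little more, then retreat.

step_arm(increments=[[0,0,0.001,0,0,0,-1],[0,0,0.001,0,0,0,-1],[0,0,0,0,0,0,-1],[0,0,0,0,0,0,-1]])

```text
clock: 14.07
tcp_pos: [0.4547, 0.325, 0.106]
ee_rot: [-3.141, 0.037, -0.003]
force: [-4.9, -3.0, 14.8]
width: 0.0006
gripper_force: 7.7
```

step_arm(increments=[[0,0,-0.005,0,0,0,-1],[0,0,-0.015,0,0,0,-1],[0,0,-0.02,0,0,0,-1],[0,0,-0.02,0,0,0,-1],[0,0,-0.02,0,0,0,-1],[-0.02,0,-0.01,0,0,0,-1],[-0.02,0,0,0,0,0,-1],[-0.02,0,0,0,0,0,-1],[-0.02,0,0,0,0,0,-1],[-0.02,0,0,0,0,0,-1],[0,0,0,0,0,0,-1],[0,0,0,0,0,0,-1]])

```text
clock: 15.07
tcp_pos: [0.3536, 0.3271, 0.1939]
ee_rot: [-3.141, 0.035, -0.001]
force: [0.3, -0.1, -0.2]
width: 0.0003
gripper_force: 0.0
```

Run:
```python
from h import *
a=cap('wrist','w5.png')
cv2.imwrite('pics/w5b.png',a['img'][:150,100:400,::-1].repeat(2,0).repeat(2,1))
s=sensors.sense();print(s['clock'],s['tcp_pos'],s['force'])
```

```text
15.1167 [0.35446449 0.32709697 0.19402989] [ 0.44270411 -0.28167859  0.84021435]
```

View pics/w5b.png

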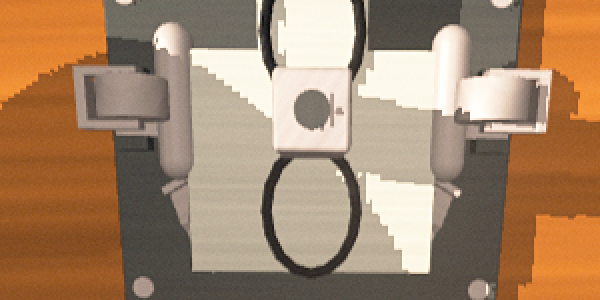

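The block at (312,108) is centred between the rollers at (125,95) and (500,98), and the plate is square to the mount. It held rigid at 15 N at home height, and the arm is clear.

```bash
python3 -c "
from bench import ticket
print(ticket.close_job())"
```

```text
the job is handed in; nothing more can be done
None
```

The V-footed carrier is seated on the three-ball mount, tongue over the far ball; a 15 N press found it firm at home height. I released it, left the look-alike plate alone, and handed the job in at about 15 s; no verdict was returned.

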